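# Weigh out creamer tins on the spring scale

## Task

Weigh out creamer for the meeting room: add the blue-lidded creamer tins standing loose at the front of the counter to the spring scale's pan, one at a time, until its pointer rests between the two prongs of the sliding target marker. Stand each tin upright on the pan floor, side by side, with nothing else on the pan. Leave the marker where it is set, and leave a tin that is not needed standing on the counter.

Things in the scene. Friction and masses are not known exactly. Their poses are not given: they have to be found in the camera images.
- tin_a_centre (a point): a creamer tin: white and blue upright round tin with a dark blue lid, 55 mm in diameter (body 52 mm, lid 55 mm), 82 mm tall, 0.21 kg. This point is its centre, 41 mm above its base; z is up along its axis. At the start it stands on the counter. The two tins are alike.
- tin_b_centre (a point): a creamer tin: white and blue upright round tin with a dark blue lid, 55 mm in diameter (body 52 mm, lid 55 mm), 82 mm tall, 0.21 kg. This point is its centre, 41 mm above its base; z is up along its axis. At the start it stands on the counter. The two tins are alike.
- pan_centre (a point): centre of the floor of the scale's flat steel pan, 120 (x) by 176 mm (y), rim 6 mm high; holds two tins side by side along y. z up. Sprung: it sinks level, 20 mm per tin, settles within 1 s; empty, its floor is 115 mm above the counter. A black pointer on its +y edge is level with the pan floor, so this point gives its height. Beyond that edge, 100 to 160 mm from centre, a white plate stands 146 mm high.
- mark (a point): directly above or below the pan centre, at the height of the middle of the target marker: a small dark fork sliding on the white plate, prongs towards the pan, 29 mm gap. The 3 mm pointer is between the prongs while the pan floor is within 13 mm of this height. Set at random 18 to 42 mm below the empty pan: one or two tins are needed (near mid-range either will do).
Mind the look-alikes: they are no part of the job. Leave any turquoise look-alike of the part that bears tin_a_centre alone.

How it is judged:
At the end, for the whole second after the job is handed in: The pan floor is within 14 mm in height of the marker's middle, borne by one or two tins alone (pan 20 or 40 mm down, to 5 mm); tins on the pan stand upright to 10 degrees on its floor side by side, a tin not used stands upright on the counter, all at rest (z of pan_centre in the frame of mark between -0.014 and 0.014 m and linear speed of each of tin_a, tin_b below 0.02 m/s and ((x of tin_a_centre in the frame of pan_centre between -0.06 and 0.06 m and y of tin_a_centre in the frame of pan_centre between -0.09 and 0.09 m and z of tin_a_centre in the frame of pan_centre between 0.031 and 0.051 m and angle between each of tin_a_centre, tin_b_centre's own z axis and vertical below 0.17 rad and height (world z) of tin_b_centre between 0.03 and 0.052 m and height (world z) of pan_centre between 0.09 and 0.1 m) or (x of tin_b_centre in the frame of pan_centre between -0.06 and 0.06 m and y of tin_b_centre in the frame of pan_centre between -0.09 and 0.09 m and z of tin_b_centre in the frame of pan_centre between 0.031 and 0.051 m and angle between each of tin_b_centre, tin_a_centre's own z axis and vertical below 0.17 rad and height (world z) of tin_a_centre between 0.03 and 0.052 m and height (world z) of pan_centre between 0.09 and 0.1 m) or (x of tin_a_centre in the frame of pan_centre between -0.06 and 0.06 m and y of tin_a_centre in the frame of pan_centre between -0.09 and 0.09 m and z of tin_a_centre in the frame of pan_centre between 0.031 and 0.051 m and angle between each of tin_a_centre, tin_b_centre's own z axis and vertical below 0.17 rad and x of tin_b_centre in the frame of pan_centre between -0.06 and 0.06 m and y of tin_b_centre in the frame of pan_centre between -0.09 and 0.09 m and z of tin_b_centre in the frame of pan_centre between 0.031 and 0.051 m and height (world z) of pan_centre between 0.07 and 0.08 m))); the robot touches nothing.
It fails at once if the target marker is shifted by more than 8 mm (distance of mark from where it was at the start of the episode above 0.008 m).
It also fails if it takes over 64 s, if anything falls off the work surface, if the arm or the gripper's body presses on something with over 40 N, if the wrist force passes 120 N, or if a joint passes its speed limit or range.

## Robot

A 6-joint arm with a two-finger parallel gripper is mounted at the origin on a cart in front of the work surface, level with it; the furniture and walls round the work are solid. World frame = base frame: x ahead of the robot, y to its left, z up, the work surface at z = 0. Lengths are in m, angles in rad, forces in N, time in s.
With the tool pointing down it reaches from about 0.3 to 0.75 m from the base axis. Payload 8.5 kg.
Tool frame: the origin (TCP) lies on the front face of the gripper's body, between the roots of the fingers; the fingertips stand 64 mm ahead of it and the grasp point (between the pads) lies 45 mm ahead of it; z points along the fingers, y is the direction in which the jaws open and shut (so a half turn about z gives the same grasp; the last joint's range is limited). The gripper opens to 88 mm and grips with 3 to 60 N. Pads are 18 mm wide; open, the fingers measure 123 mm over their backs; the gripper's body (75 mm by 187 mm) begins 45 mm behind the grasp point.
Start: joints at [-1.344, 0.381, 1.297, -0, 1.464, -0.215], TCP at [0.235, -0.497, 0.303] pointing down, gripper open.
Joint ranges: [-3.11, 3.11], [-0.89, 2.33], [0.22, 2.48], [-1.42, 4.56], [0.17, 2.85], [-2.88, 2.88]. Speed limits (rad/s): [2.39, 2.39, 3.14, 3.14, 3.14, 3.14].

## Interface

Orientations are given as [roll, pitch, yaw] about the fixed x, y, z axes, in that order (R = Rz(yaw) Ry(pitch) Rx(roll)).
In Python, from cell import readout, imaging, bot gives the robot as it stands.
- The arm moves only by the tool apply_moves, never from a script. Its arguments are lists of equal length, an entry for each row: "slide": the shift along the tool's x, y, z in mm, a list of three; "turn": the turn about the tool's z in degrees; "claw": the gripper's target within -1 to 1 (shut at 1, half-way at 0, fully open at -1). In form: {"slide": [[dx, dy, dz], ...], "turn": [turn, ...], "claw": [claw, ...]}. A call has 1 to 8 rows; each row shifts and turns the commanded pose from where the row before left it, along the tool's axes as they then stand; what a row does not reach is not made up. A row lasts 1/8 s, in which the tool goes at most 62.5 mm and 10.7 degrees, less where a joint would pass 70% of its speed; a pose out of reach is approached as far as the arm can. A call is refused whole if a number of a shift passes 62.5 or a number of a turn 10.7, either way. A call with a gripper value outside its range is refused whole. The fingers move at their own pace and stop on an object; "grip_force" is the grip in N (left out, the last holds). Time passes only in rows, so rows that do not move let the fingers close. It gives the time, the measured TCP pose, the force and the opening at its end, in the units of the state.
- readout.observe(): the state, without advancing time (a new reading comes with each control period).
- imaging.read_camera(name): name is "scene" or "top"; returns a dict with "color" (480x640x3 uint8, red, green, blue), "intrinsics" (3x3 intrinsics, pixels), "k1" (the pictures are not rectified: a ray, as slopes to the right and down, at radius r is drawn at 1 + k1 r^2 times it, then the intrinsics apply), "pose" (4x4, takes a point from camera to world coordinates). Camera axes: x right, y down, z forward; pixel columns grow to the right and rows downward; lengths in m; the calibration is good to about 2 mm. A picture is of the moment at which its call begins. There is no depth.
- bot.finish_job(): hands the job in, once; it reports no verdict.
The state is a dict: "time_s": time; "joint_positions": joint angles; "joint_vel": joint speeds; "joint_efforts": joint torques, N m; "eef_pos": TCP position; "eef_rot": TCP orientation; "contact_force": force on the tool from outside, world axes, zero at the start; "torque": the same for the moment, N m; "width": opening from 0.0 (shut) to 1.0 (fully open).
Only numpy, scipy, OpenCV 4.12 (cv2) and the standard library are available. Lean on these libraries where they do the work, as an engineer would, in place of code of your own. Each camera call takes 0.05 s, during which the arm holds its last target.

## Working session

There is one attempt and no reset: what is moved stays moved. The work goes in short steps, Python scripts to look and compute and a tool call to move; the robot and the scene stay as the last step left them, time stands still between calls to the robot, and variables do not carry over. Pictures are saved under pics/ and viewed, and the job is handed in when it is done.

Besides the shell and the picture viewer there is one more tool, called after "Request:" by a JSON object that holds its "method" and its "body", one argument or row to a line. apply_moves: Moves the arm, as the interface text tells. Its arguments: {"type":"object","properties":{"slide":{"type":"array","items":{"type":"array","items":{"type":"number"}}},"turn":{"type":"array","items":{"type":"number"}},"claw":{"type":"array","items":{"type":"number"}},"grip_force":{"type":"number"}},"required":["slide","turn","claw"]}

```bash
mkdir -p pics; ls; python3 - <<'E'
from cell import readout, imaging, bot
import cv2, numpy as np
print(readout.observe())
for n in ("scene","top"):
    d=imaging.read_camera(n)
    cv2.imwrite(f"pics/{n}0.png",d["color"][:,:,::-1])
    print(n,d["intrinsics"],d["k1"],d["pose"])
E
```

```text
pics
{'time_s': 0.0, 'joint_positions': array([-1.34429049e+00,  3.81206741e-01,  1.29826464e+00,  3.74115222e-05,
        1.46357824e+00, -2.15301466e-01]), 'joint_vel': array([-9.28858882e-04,  3.10299913e-03,  5.33575333e-05, -4.36130848e-04,
       -1.07109919e-03,  4.09991915e-04]), 'joint_efforts': array([ 1.88621765e-03, -4.37925196e+01, -2.24559528e+01,  7.14423903e-02,
        3.51625588e-02, -1.22275856e-04]), 'eef_pos': array([ 0.23512662, -0.49700264,  0.30213062]), 'eef_rot': array([-3.14017727e+00, -3.47602117e-04,  4.41803024e-01]), 'contact_force': array([-0.66695145, -0.47186512,  0.05489827]), 'torque': array([-0.00589187,  0.0012447 ,  0.02454821]), 'width': 0.9972103028026738}
scene [[537.51948492   0.         328.75571028]
 [  0.         537.51948492 229.92676303]
 [  0.           0.           1.        ]] 0.005635975771854713 [[-0.84101257 -0.29113243  0.45600413 -0.02106866]
 [-0.54101188  0.44944842 -0.71084616  0.86553364]
 [ 0.00200004 -0.84453421 -0.53549787  0.72442957]
 [ 0.          0.          0.          1.        ]]
top [[462.17854132   0.         318.40358482]
 [  0.         462.17854132 241.78294892]
 [  0.           0.           1.        ]] 0.03338030553257566 [[-0.02654658 -0.99479749  0.09835256  0.40315477]
 [-0.99952422  0.02796014  0.01302174  0.01547284]
 [-0.01570394 -0.09796008 -0.99506643  1.34840829]
 [ 0.          0.          0.          1.        ]]
```

View pics/scene0.png

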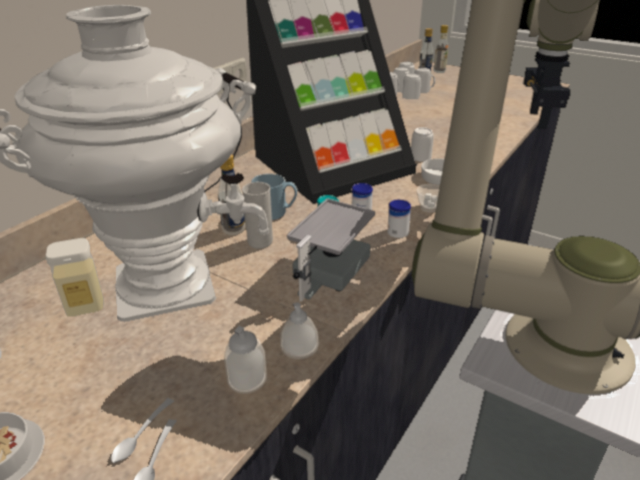

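View pics/top0.png

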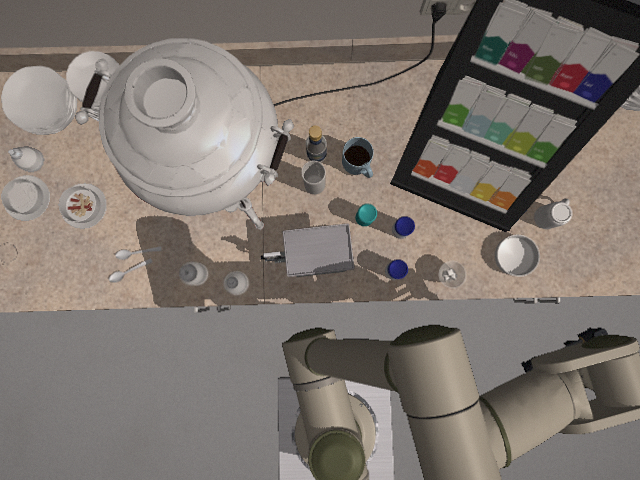

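The top view shows blue lids at about (404,227) and (398,269), the turquoise look-alike at (367,214) and the pan at (318,250). In the scene view the plate and marker are near (303,265). Next I'll zoom in and measure.

```bash
cat > h.py <<'E'
from cell import readout, imaging, bot
import cv2, numpy as np
def ray(d,u,v):
    K=d["intrinsics"];k=d["k1"]
    p=cv2.undistortPoints(np.array([[[u,v]]],float),K,np.array([k,0,0,0,0.]))[0,0]
    T=d["pose"]; r=T[:3,:3]@np.array([p[0],p[1],1]); return T[:3,3],r/np.linalg.norm(r)
def plane(d,u,v,z=None,y=None,x=None):
    o,r=ray(d,u,v)
    ax,val=(2,z) if z is not None else ((1,y) if y is not None else (0,x))
    return o+r*(val-o[ax])/r[ax]
def proj(d,P):
    T=d["pose"]; c=T[:3,:3].T@(np.array(P,float)-T[:3,3]); K=d["intrinsics"]
    p=cv2.projectPoints(c.reshape(1,1,3),np.zeros(3),np.zeros(3),K,np.array([d["k1"],0,0,0,0.]))[0].ravel(); return p
def blobs(d,lo,hi,amin=40):
    h=cv2.cvtColor(d["color"],cv2.COLOR_RGB2HSV); m=cv2.inRange(h,lo,hi)
    n,l,s,c=cv2.connectedComponentsWithStats(m)
    return [(s[i].tolist(),c[i].round(1).tolist()) for i in range(1,n) if s[i][4]>=amin]
def crop(d,name,x0,y0,x1,y1,f):
    cv2.imwrite(f"pics/{name}.png",cv2.resize(d["color"][y0:y1,x0:x1,::-1],None,fx=f,fy=f,interpolation=cv2.INTER_CUBIC))
E
python3 - <<'E'
from h import *
t=imaging.read_camera("top"); s=imaging.read_camera("scene")
crop(t,"top1",230,180,430,300,4); crop(s,"scene1",270,180,420,310,5)
for b in blobs(t,(110,120,60),(130,255,255)):
    u,v=b[1]; print("top blue",b,plane(t,u,v,z=0.082).round(4))
for b in blobs(t,(83,120,60),(97,255,255)):
    print("turq",b,plane(t,*b[1],z=0.082).round(4))
for b in blobs(s,(110,120,60),(130,255,255)): print("scene blue",b,plane(s,*b[1],z=0.078).round(4))
E
```

```text
top blue ([574, 72, 38, 30, 603], [593.2, 86.8]) [ 0.9393 -0.7424  0.082 ]
top blue ([396, 217, 19, 19, 276], [404.7, 225.8]) [ 0.5658 -0.2065  0.082 ]
top blue ([389, 260, 19, 19, 278], [397.8, 269.0]) [ 0.4477 -0.1825  0.082 ]
turq ([482, 54, 11, 7, 41], [487.2, 57.0]) [ 1.0386 -0.458   0.082 ]
turq ([358, 204, 19, 22, 307], [366.9, 213.9]) [ 0.602 -0.104  0.082]
scene blue ([347, 12, 16, 16, 183], [354.8, 19.9]) [ 1.6412 -2.0021  0.078 ]
scene blue ([353, 183, 19, 14, 219], [361.6, 189.7]) [ 0.5627 -0.1989  0.078 ]
scene blue ([390, 201, 20, 15, 235], [399.1, 207.2]) [ 0.4425 -0.1706  0.078 ]
```

View pics/top1.png

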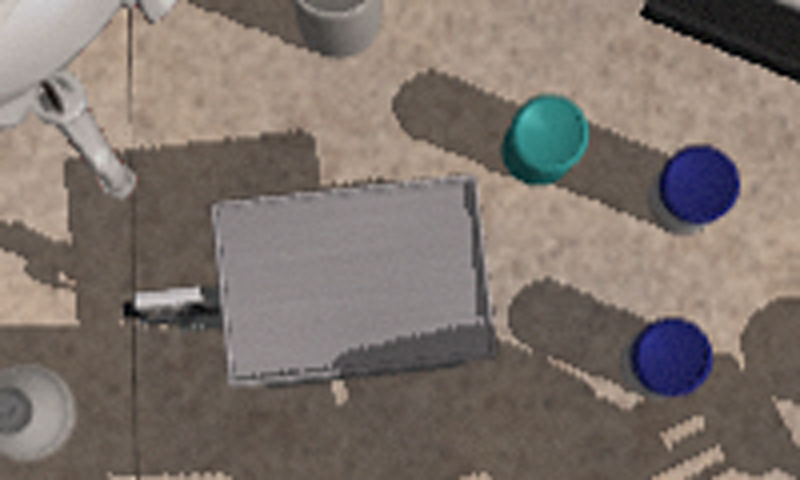

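View pics/scene1.png

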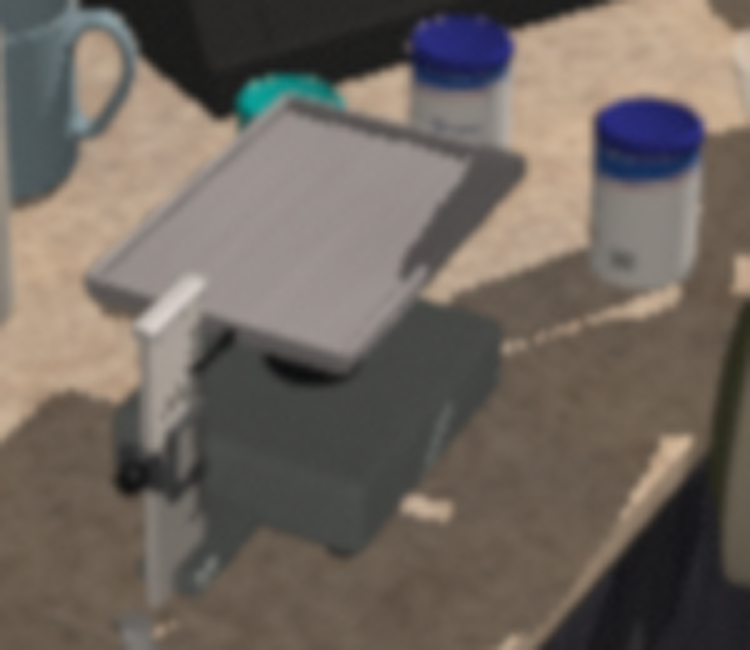

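```bash
python3 - <<'E'
from h import *
t=imaging.read_camera("top"); s=imaging.read_camera("scene")
C=[(214,203),(475,178),(494,352),(231,384)]
P=np.array([plane(t,230+u/4,180+v/4,z=0.121) for u,v in C]); print(P.round(4)); c=P.mean(0); print("c",c)
e=(P[0]+P[3]-P[1]-P[2])/2; print(np.linalg.norm(e)); yaw=np.arctan2(-e[0],e[1]); print("yaw",np.degrees(yaw))
# scene crosscheck corners (rim top)
S=[(90,275),(290,97),(525,160),(345,362)]
Q=np.array([plane(s,270+u/5,180+v/5,z=0.121) for u,v in S]); print(Q.round(4),Q.mean(0))
crop(s,"scene2",285,225,325,310,9)
# plate top edge ends, crop coords (top) 
for u,v in [(136,292),(200,288),(138,308),(203,303)]: print("plate top",plane(t,230+u/4,180+v/4,z=0.146).round(4))
for x,y in [(0.02,0.1),(0,0.1),(0,.16),(0.0,.13)]:
    w=c[:2]+np.array([[np.cos(yaw),-np.sin(yaw)],[np.sin(yaw),np.cos(yaw)]])@[x,y]
    print(x,y,w,[proj(s,[*w,z]).round(1).tolist() for z in (0.146,0.115,0.097,0.085,.073,0)])
E
```

```text
[[ 0.5568  0.1242  0.121 ]
 [ 0.5686 -0.0509  0.121 ]
 [ 0.4521 -0.0596  0.121 ]
 [ 0.4356  0.1152  0.121 ]]
c [0.50327654 0.03223357 0.121     ]
0.17550049871554466
yaw 4.6258129792063265
[[ 0.5528  0.1267  0.121 ]
 [ 0.5653 -0.0449  0.121 ]
 [ 0.447  -0.0535  0.121 ]
 [ 0.4312  0.123   0.121 ]] [0.49906734 0.03782661 0.121     ]
plate top [0.4966 0.174  0.146 ]
plate top [0.498  0.1322 0.146 ]
plate top [0.4861 0.1729 0.146 ]
plate top [0.4882 0.1304 0.146 ]
0.02 0.1 [0.51514659 0.1335208 ] [[300.7, 231.6], [301.1, 244.5], [301.3, 251.8], [301.5, 256.6], [301.6, 261.3], [302.5, 289.0]]
0 0.1 [0.49521174 0.13190784] [[309.4, 234.2], [309.6, 247.1], [309.8, 254.4], [309.9, 259.3], [310.0, 264.0], [310.6, 291.8]]
0 0.16 [0.49037286 0.1917124 ] [[293.7, 249.3], [294.2, 262.5], [294.5, 270.0], [294.7, 274.9], [294.9, 279.8], [296.0, 308.1]]
0.0 0.13 [0.4927923  0.16181012] [[301.7, 241.6], [302.1, 254.6], [302.3, 262.1], [302.4, 266.9], [302.6, 271.7], [303.4, 299.8]]
```

View pics/scene2.png

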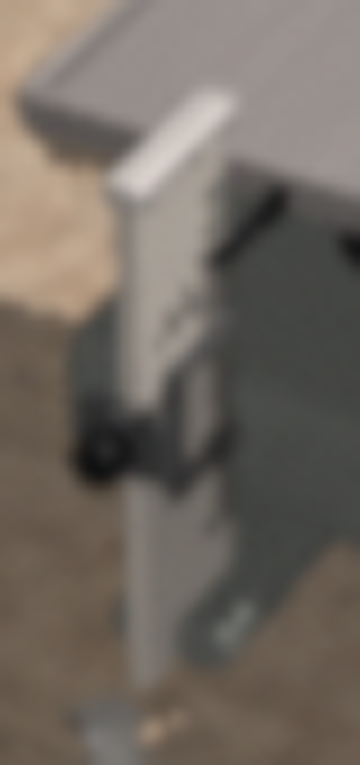

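The fork appears as a dark C with its bar at crop x≈175, y 375–490. Its prong tips are near (215,350) and (230,440), and the pointer tip is near (218,262). I'll convert these to heights on the plate's near face.

```bash
python3 - <<'E'
from h import *
s=imaging.read_camera("scene")
a=np.array([.4861,.1729]); b=np.array([.4882,.1304])
d=(b-a)/np.linalg.norm(b-a); n=np.array([-d[1],d[0]])
d=np.array([np.sin(np.radians(4.6)),-np.cos(np.radians(4.6))]); n=np.array([-d[1],d[0]]); p0=(a+b)/2
for off in (0,0.003,-0.004):
  print("off",off)
  for nm,u,v in [("top L",122,195),("top R",225,112),("bar top",176,375),("bar bot",176,490),("prong up tip",215,350),("prong lo tip",228,440),("knob",103,450),("pointer tip",218,262),("pointer root",282,198),("plate botL",145,690)]:
    o,r=ray(s,285+u/9,225+v/9)
    k=((p0+n*off-o[:2])@n)/(r[:2]@n); print(nm,(o+k*r).round(4))
E
```

```text
off 0
top L [0.4846 0.1836 0.1495]
top R [0.4881 0.1401 0.1454]
bar top [0.4862 0.1637 0.0895]
bar bot [0.4861 0.1651 0.0584]
prong up tip [0.4876 0.1466 0.0853]
prong lo tip [0.4879 0.1417 0.0568]
knob [0.4837 0.1949 0.0896]
pointer tip [0.4877 0.1445 0.1081]
pointer root [0.4901 0.1155 0.1079]
plate botL [0.4848 0.181  0.0121]
off 0.003
top L [0.488  0.1791 0.1457]
top R [0.4915 0.1353 0.1415]
bar top [0.4896 0.159  0.0852]
bar bot [0.4895 0.1604 0.0539]
prong up tip [0.4909 0.1418 0.0811]
prong lo tip [0.4913 0.1369 0.0524]
knob [0.487  0.1904 0.0853]
pointer tip [0.4911 0.1397 0.104 ]
pointer root [0.4935 0.1105 0.1037]
plate botL [0.4882 0.1764 0.0074]
off -0.004
top L [0.4801 0.1897 0.1546]
top R [0.4835 0.1466 0.1505]
bar top [0.4817 0.17   0.0951]
bar bot [0.4816 0.1713 0.0643]
prong up tip [0.483 0.153 0.091]
prong lo tip [0.4834 0.1482 0.0628]
knob [0.4792 0.2008 0.0952]
pointer tip [0.4832 0.1509 0.1136]
pointer root [0.4855 0.1222 0.1133]
plate botL [0.4803 0.1871 0.0185]
```

Relative to the pointer, the marker middle sits about 36 mm below the empty pan, so two tins are needed. I'll check that again after the first tin. Next are the rack clearance for the far tin and a move helper.

```bash
cat >> h.py <<'E'
def rel(target,yaw=None):
    """displacement to target TCP in current tool axes (mm) """
    from scipy.spatial.transform import Rotation as R
    o=readout.observe(); M=R.from_euler('xyz',o["eef_rot"]).as_matrix()
    print("t",round(o["time_s"],2),"pos",o["eef_pos"].round(4),"rpy deg",np.degrees(o["eef_rot"]).round(2),"w",round(o["width"],3),"F",o["contact_force"].round(1))
    print("rel mm",(M.T@(np.array(target)-o["eef_pos"])*1000).round(1))
    if yaw is not None: print("turn",(-(yaw-np.degrees(o["eef_rot"][2])+180)%360-180))
E
python3 - <<'E'
from h import *
t=imaging.read_camera("top")
for z in (0,0.03,0.09):
    a,b=plane(t,392,183,z=z),plane(t,505,228,z=z); d=(b-a)[:2]/np.linalg.norm((b-a)[:2]); q=np.array([.567,-.207])-a[:2]
    print(z,a.round(3),b.round(3),"dist",abs(d[0]*q[1]-d[1]*q[0]), np.degrees(np.arctan2(d[1],d[0])))
rel([.447,-.183,.25],94.6)
E
```

```text
0 [ 0.705 -0.189  0.   ] [ 0.561 -0.51   0.   ] dist 0.11863192531733995 -114.08996620038769
0.03 [ 0.698 -0.185  0.03 ] [ 0.558 -0.498  0.03 ] dist 0.11064441797425364 -114.0899662003877
0.09 [ 0.685 -0.175  0.09 ] [ 0.551 -0.475  0.09 ] dist 0.09466940328808086 -114.0899662003877
t 0.4 pos [ 0.2351 -0.4972  0.3027] rpy deg [-179.99   -0.     25.31] w 0.998 F [-0.3 -0.6  0. ]
rel mm [ 325.8 -193.4   52.7]
turn -69.28863865884733
```

Request:
{"method": "apply_moves", "body": {
  "slide": [
    [0,0,0],
    [0,0,0],
    [0,0,0],
    [0,0,0],
    [0,0,0],
    [0,0,0],
    [0,0,0],
    [0,0,0]
  ],
  "turn": [-10,-10,-10,-10,-10,-10,-9.3,0],
  "claw": [-1,-1,-1,-1,-1,-1,-1,-1],
  "grip_force": 20
}}

```text
time_s: 1.4
eef_pos: [0.2351, -0.4972, 0.3027]
eef_rot: [-3.142, -0.0, 1.65]
contact_force: [0.3, -0.5, -0.9]
width: 0.998
```

```bash
python3 -c "
from h import *
rel([.447,-.183,.25],94.6)"
```

```text
t 1.4 pos [ 0.2351 -0.4972  0.3027] rpy deg [-180.     -0.     94.53] w 0.998 F [ 0.3 -0.5 -0.9]
rel mm [296.5 236.   52.8]
turn -0.07126273103824587
```

Request:
{"method": "apply_moves", "body": {
  "slide": [
    [37,29.5,6.6],
    [37,29.5,6.6],
    [37,29.5,6.6],
    [37,29.5,6.6],
    [37,29.5,6.6],
    [37,29.5,6.6],
    [37,29.5,6.6],
    [37.5,29.5,6.6]
  ],
  "turn": [0,0,0,0,0,0,0,0],
  "claw": [-1,-1,-1,-1,-1,-1,-1,-1]
}}

```text
time_s: 2.4
eef_pos: [0.4473, -0.1813, 0.2499]
eef_rot: [3.141, 0.0, 1.647]
contact_force: [0.6, -0.1, -0.0]
width: 0.997
```

```bash
python3 -c "
from h import *
rel([.447,-.183,.094],94.6)
s=imaging.read_camera('scene'); crop(s,'scene3',270,80,470,280,3)
s=imaging.read_camera('top'); crop(s,'top3',300,150,500,320,4)
rel([.447,-.183,.094],94.6)"
```

```text
t 2.4 pos [ 0.4473 -0.1813  0.2499] rpy deg [1.7998e+02 2.0000e-02 9.4370e+01] w 0.997 F [ 0.6 -0.1 -0. ]
rel mm [ -1.6  -0.5 155.9]
turn -0.2281895309845936
t 2.5 pos [ 0.4478 -0.1795  0.2494] rpy deg [-1.7998e+02 -8.0000e-02  9.4650e+01] w 0.999 F [-0.3 -0.2 -1.1]
rel mm [ -3.6  -1.  155.4]
turn 0.0525649218807871
```

View pics/scene3.png

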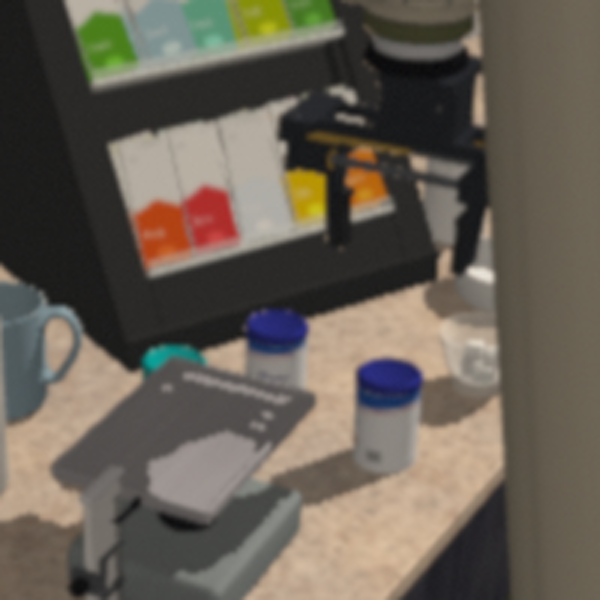

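The open gripper hangs above the near tin at crop (388,415), with fingertips at about (340,240) and (465,270). Descending now.

Request:
{"method": "apply_moves", "body": {
  "slide": [
    [-3.5,-1,30],
    [0,0,35],
    [0,0,35],
    [0,0,30],
    [0,0,25],
    [0,0,0]
  ],
  "turn": [0,0,0,0,0,0],
  "claw": [-1,-1,-1,-1,-1,-1]
}}

```text
time_s: 3.25
eef_pos: [0.4452, -0.1866, 0.094]
eef_rot: [-3.139, -0.002, 1.648]
contact_force: [-0.4, -0.9, 0.4]
width: 1.0
```

Request:
{"method": "apply_moves", "body": {
  "slide": [
    [0,0,0],
    [0,0,0],
    [0,0,0],
    [0,0,0],
    [0,0,0],
    [0,0,0]
  ],
  "turn": [0,0,0,0,0,0],
  "claw": [0,0.5,1,1,1,1]
}}

```text
time_s: 4.0
eef_pos: [0.4461, -0.1863, 0.0953]
eef_rot: [3.141, 0.001, 1.651]
contact_force: [0.8, 0.5, 6.3]
width: 0.6
```

```bash
python3 -c "
from h import *
rel([.447,-.183,.25],94.6)
s=imaging.read_camera('scene'); crop(s,'scene4',270,80,470,280,3)"
```

```text
t 4.0 pos [ 0.4461 -0.1863  0.0953] rpy deg [1.7995e+02 3.0000e-02 9.4610e+01] w 0.6 F [0.8 0.5 6.3]
rel mm [   3.2    1.3 -154.7]
turn 0.009961961227986649
```

View pics/scene4.png

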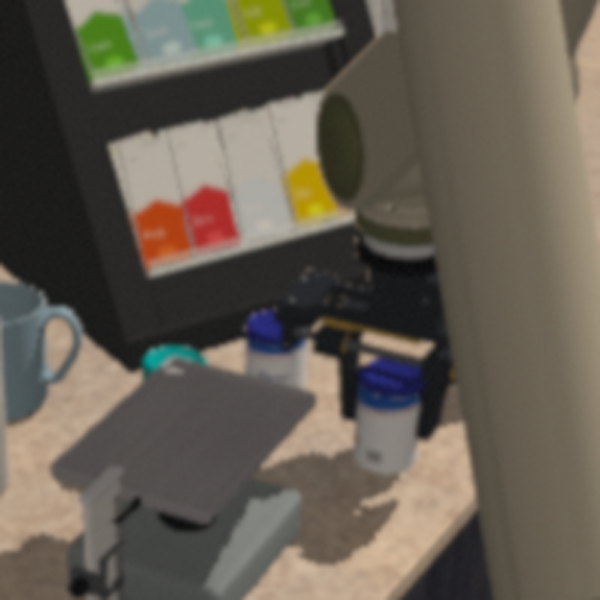

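Gripped at width 0.60, which is about 53 mm. Now I'll lift and carry the tin to the plate-side half of the pan.

Request:
{"method": "apply_moves", "body": {
  "slide": [
    [0,0,-20],
    [0,0,-40],
    [0,0,-50],
    [0,0,-50],
    [0,0,-20],
    [0,0,0]
  ],
  "turn": [0,0,0,0,0,0],
  "claw": [1,1,1,1,1,1]
}}

```text
time_s: 4.8
eef_pos: [0.4458, -0.1862, 0.2755]
eef_rot: [3.141, 0.001, 1.651]
contact_force: [0.5, 0.6, -2.7]
width: 0.6
```

```bash
python3 -c "
from h import *
rel([.499,.072,.275],94.6)
s=imaging.read_camera('top'); crop(s,'top5',230,150,430,300,4)
s=imaging.read_camera('scene'); crop(s,'scene5',270,80,470,280,3)"
```

```text
t 4.8 pos [ 0.4458 -0.1862  0.2755] rpy deg [1.7994e+02 6.0000e-02 9.4610e+01] w 0.6 F [ 0.5  0.6 -2.7]
rel mm [253.1  73.8   0.3]
turn 0.0134162772004629
```

View pics/scene5.png

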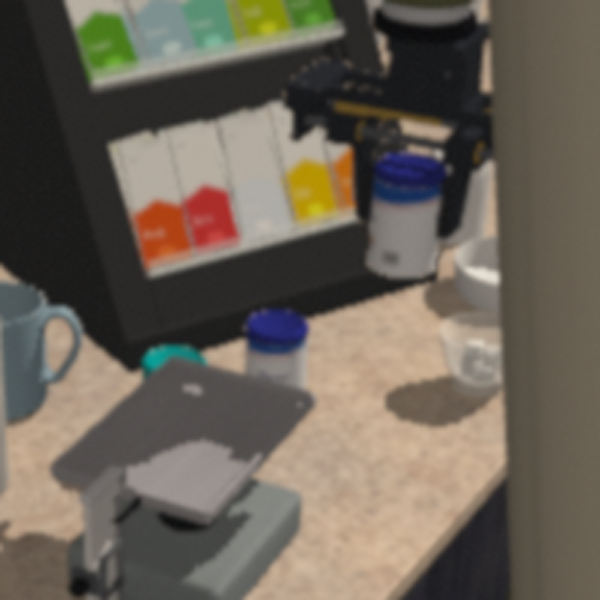

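The tin is held upright at crop (405,215). Carrying it to the pan.

Request:
{"method": "apply_moves", "body": {
  "slide": [
    [20,6,0],
    [40,11.5,0],
    [42,12,0],
    [42,12,0],
    [42,12,0],
    [38,11.5,0],
    [20,6,0],
    [9,3,0]
  ],
  "turn": [0,0,0,0,0,0,0,0],
  "claw": [1,1,1,1,1,1,1,1]
}}

```text
time_s: 5.9
eef_pos: [0.499, 0.0728, 0.2734]
eef_rot: [-3.139, -0.0, 1.653]
contact_force: [0.5, -0.4, -2.6]
width: 0.6
```

Request:
{"method": "apply_moves", "body": {
  "slide": [
    [0,0,25],
    [0,0,25],
    [0,0,0],
    [0,0,0]
  ],
  "turn": [0,0,0,0],
  "claw": [1,1,1,1]
}}

```text
time_s: 6.4
eef_pos: [0.4995, 0.0715, 0.2255]
eef_rot: [3.141, 0.0, 1.651]
contact_force: [-1.1, 1.2, -1.0]
width: 0.6
```

```bash
python3 -c "
from h import *
rel([.499,.072,.190],94.6)
s=imaging.read_camera('top'); crop(s,'top6',230,150,430,300,4)
s=imaging.read_camera('scene'); crop(s,'scene6',250,120,430,320,3)"
```

```text
t 6.4 pos [0.4995 0.0715 0.2255] rpy deg [1.7997e+02 1.0000e-02 9.4580e+01] w 0.6 F [-1.1  1.2 -1. ]
rel mm [ 0.5 -0.5 35.5]
turn -0.016937761273936758
```

View pics/scene6.png

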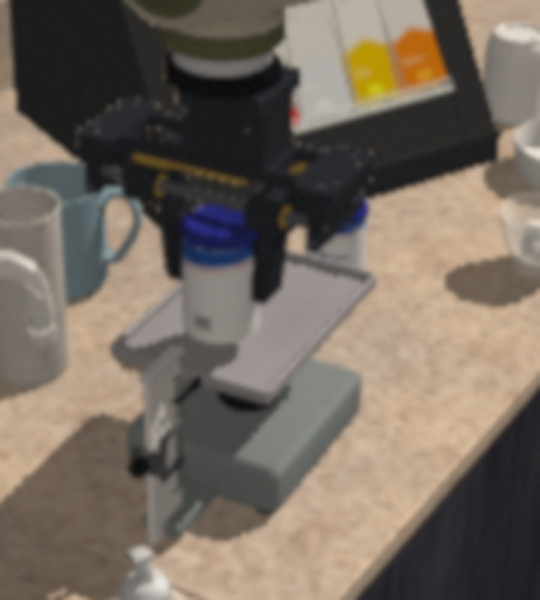

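View pics/top6.png

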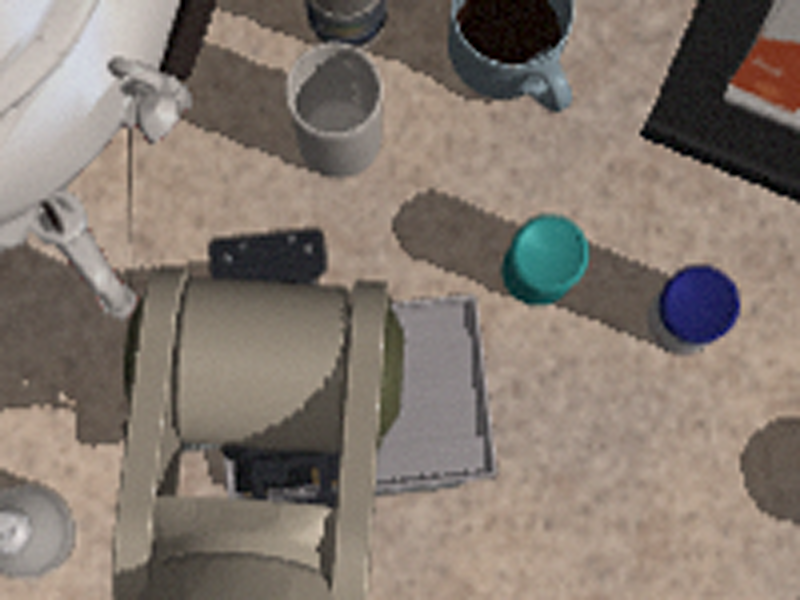

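```bash
python3 - <<'E'
from h import *
t=imaging.read_camera('top'); s=imaging.read_camera('scene')
def tri(a,b):
    o1,r1=ray(t,*a);o2,r2=ray(s,*b)
    A=np.stack([r1,-r2],1); k=np.linalg.lstsq(A,o2-o1,rcond=None)[0]; p,q=o1+k[0]*r1,o2+k[1]*r2
    return ((p+q)/2).round(3),np.linalg.norm(p-q).round(3)
print("tap",tri((230+128/4,150+308/4),(250+50/3,120+330/3)))
print("tap z=.2",plane(t,262,227,z=.2),proj(s,plane(t,262,227,z=.2)), proj(s,plane(t,262,227,z=.15)),proj(s,plane(t,262,227,z=.25)))
# expected tin axis base
for y in (.0715,.0745,.0775): print(y,proj(s,[.4995,y,.130])-[250,120], (proj(s,[.4995,y,.130])-[250,120])*3)
n=np.array([-.44,.69]);n/=np.linalg.norm(n)
for y in (.0715,.0745): print("front edge",(proj(s,[.4995+n[0]*.026,y+n[1]*.026,.130])-[250,120])*3)
E
```

```text
tap (array([0.565, 0.177, 0.156]), np.float64(0.002))
tap z=.2 [0.55788831 0.17096156 0.2       ] [270.68822711 210.34680498] [267.28978088 232.69605387] [274.25338621 186.89259519]
0.0715 [ 74.23914031 106.84815793] [222.71742094 320.5444738 ]
0.0745 [ 73.45019069 107.49055195] [220.35057207 322.47165585]
0.0775 [ 72.65822516 108.13540136] [217.97467547 324.40620408]
front edge [222.29474889 340.80386906]
front edge [219.87965748 342.80908221]
```

The predicted tin base matches the picture: front edge predicted at (220,342), seen at about (218,340). The tap is about 65 mm clear. Lowering onto the pan and releasing.

Request:
{"method": "apply_moves", "body": {
  "slide": [
    [0,0,8],
    [0,0,7],
    [0,0,5],
    [0,0,5],
    [0,0,5],
    [0,0,5.5],
    [0,0,0],
    [0,0,0]
  ],
  "turn": [0,0,0,0,0,0,0,0],
  "claw": [1,1,1,1,1,1,1,1]
}}

```text
time_s: 7.6
eef_pos: [0.4992, 0.0719, 0.1896]
eef_rot: [3.142, 0.0, 1.651]
contact_force: [-1.2, -0.1, 0.7]
width: 0.598
```

Request:
{"method": "apply_moves", "body": {
  "slide": [
    [0,0,0],
    [0,0,0],
    [0,0,0],
    [0,0,0],
    [0,0,0],
    [0,0,0],
    [0,0,0],
    [0,0,0]
  ],
  "turn": [0,0,0,0,0,0,0,0],
  "claw": [0.1,0,0,-0.3,-0.6,-1,-1,-1]
}}

```text
time_s: 8.6
eef_pos: [0.4992, 0.0719, 0.1894]
eef_rot: [3.142, 0.0, 1.651]
contact_force: [0.8, 0.6, 0.2]
width: 1.001
```

Request:
{"method": "apply_moves", "body": {
  "slide": [
    [0,0,-20],
    [0,0,-30],
    [0,0,-40],
    [0,0,-20],
    [0,0,0]
  ],
  "turn": [0,0,0,0,0],
  "claw": [-1,-1,-1,-1,-1]
}}

```text
time_s: 9.22
eef_pos: [0.4995, 0.0719, 0.3005]
eef_rot: [3.139, 0.0, 1.651]
contact_force: [-0.3, 0.7, -0.3]
width: 0.999
```

```bash
python3 -c "
from h import *
rel([.567,-.207,.25],130)
s=imaging.read_camera('top'); crop(s,'top7',230,150,430,300,4)
s=imaging.read_camera('scene'); crop(s,'scene7',250,120,430,320,3)"
```

```text
t 9.22 pos [0.4995 0.0719 0.3005] rpy deg [1.7984e+02 3.0000e-02 9.4620e+01] w 0.999 F [-0.3  0.7 -0.3]
rel mm [-283.4   44.7   50.7]
turn -35.38341402720778
```

View pics/scene7.png

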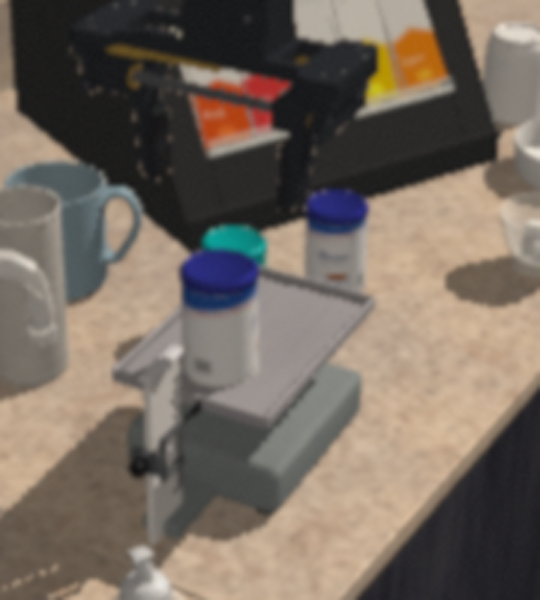

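The first tin stands upright on the pan at crop (220,320) and the pan has sunk. I'll compare the pointer and fork again.

```bash
python3 -c "
from h import *
s=imaging.read_camera('scene'); crop(s,'scene8',285,225,335,300,8)"
```

```text
(no output)
```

View pics/scene8.png

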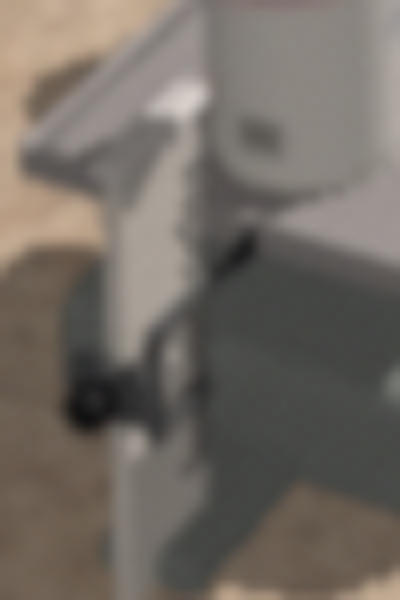

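The pointer now sits at the upper prong, about 17 mm above the fork's middle, so the second tin is needed.

Request:
{"method": "apply_moves", "body": {
  "slide": [
    [-35,0,0],
    [-45,0,0],
    [-20,0,0],
    [0,0,0],
    [0,0,0],
    [0,0,0],
    [0,0,0],
    [0,0,0]
  ],
  "turn": [0,0,0,-8.9,-8.9,-8.8,-8.8,0],
  "claw": [-1,-1,-1,-1,-1,-1,-1,-1]
}}

```text
time_s: 10.38
eef_pos: [0.5071, -0.0278, 0.2984]
eef_rot: [-3.14, -0.002, 2.268]
contact_force: [-0.2, -0.6, -0.4]
width: 0.999
```

```bash
python3 -c "
from h import *
t=imaging.read_camera('top')
for b in blobs(t,(110,120,60),(130,255,255)): print(b,plane(t,*b[1],z=.082).round(4))
rel([.567,-.207,.30],130)"
```

```text
([574, 72, 38, 30, 606], [593.2, 86.7]) [ 0.9395 -0.7425  0.082 ]
([396, 217, 19, 19, 273], [404.8, 225.7]) [ 0.5661 -0.2068  0.082 ]
t 10.43 pos [ 0.5072 -0.0277  0.2986] rpy deg [-1.7995e+02 -8.0000e-02  1.2983e+02] w 1.0 F [-0.9  0.5 -0.5]
rel mm [-176.   -68.9   -1.6]
turn -0.1688759883269313
```

Request:
{"method": "apply_moves", "body": {
  "slide": [
    [-25,-10,0],
    [-42,-16,0],
    [-42,-16,0],
    [-40,-16,0],
    [-20,-8,0],
    [-7,-3,0],
    [0,0,0]
  ],
  "turn": [0,0,0,0,0,0,0],
  "claw": [-1,-1,-1,-1,-1,-1,-1]
}}

```text
time_s: 11.3
eef_pos: [0.5675, -0.2067, 0.2991]
eef_rot: [-3.141, -0.001, 2.268]
contact_force: [0.7, 0.6, -0.5]
width: 1.003
```

```bash
python3 -c "
from h import *
rel([.567,-.207,.095],130)
s=imaging.read_camera('scene'); crop(s,'scene9',270,60,470,260,3)
s=imaging.read_camera('top'); crop(s,'top9',330,130,530,280,4)"
```

```text
t 11.3 pos [ 0.5675 -0.2067  0.2991] rpy deg [-1.7999e+02 -4.0000e-02  1.2994e+02] w 1.003 F [ 0.7  0.6 -0.5]
rel mm [-1.000e-01 -6.000e-01  2.041e+02]
turn -0.06433080372875111
```

View pics/scene9.png

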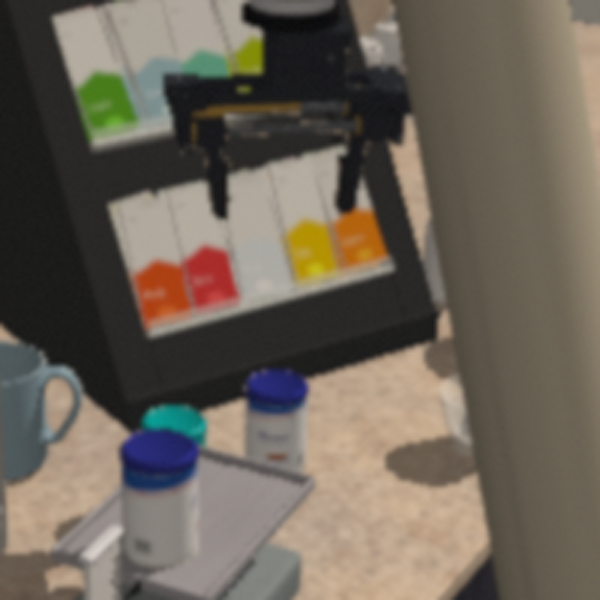

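View pics/top9.png

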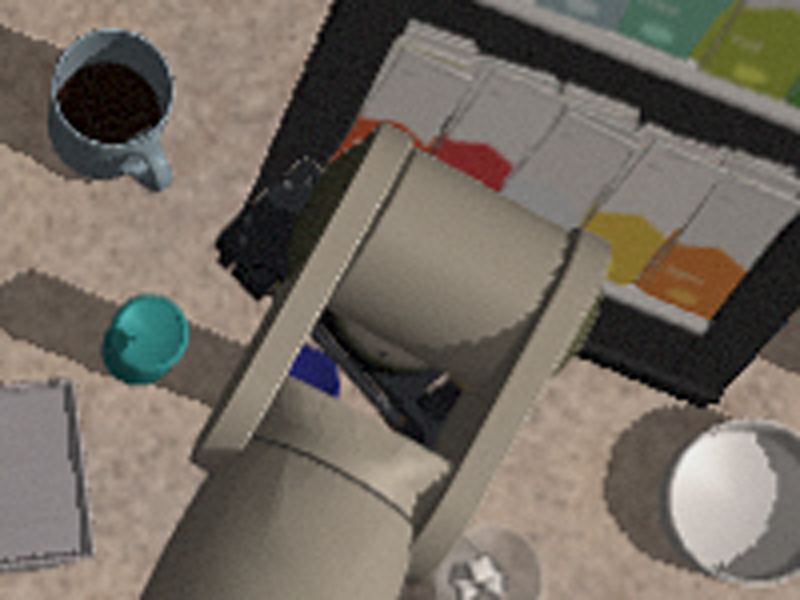

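Request:
{"method": "apply_moves", "body": {
  "slide": [
    [0,0,25],
    [0,0,35],
    [0,0,35],
    [0,0,30],
    [0,0,15],
    [0,0,0]
  ],
  "turn": [0,0,0,0,0,0],
  "claw": [-1,-1,-1,-1,-1,-1]
}}

```text
time_s: 12.15
eef_pos: [0.5676, -0.2064, 0.1593]
eef_rot: [-3.141, -0.001, 2.27]
contact_force: [1.2, -0.2, -0.1]
width: 1.001
```

```bash
python3 -c "
from h import *
rel([.567,-.207,.095],130)
s=imaging.read_camera('scene'); crop(s,'scene10',270,60,470,260,3)
s=imaging.read_camera('top'); crop(s,'top10',330,130,530,280,4)"
```

```text
t 12.15 pos [ 0.5676 -0.2064  0.1593] rpy deg [-1.7998e+02 -6.0000e-02  1.3003e+02] w 1.001 F [ 1.2 -0.2 -0.1]
rel mm [-0.1 -0.8 64.3]
turn 0.033852392879140325
```

View pics/scene10.png

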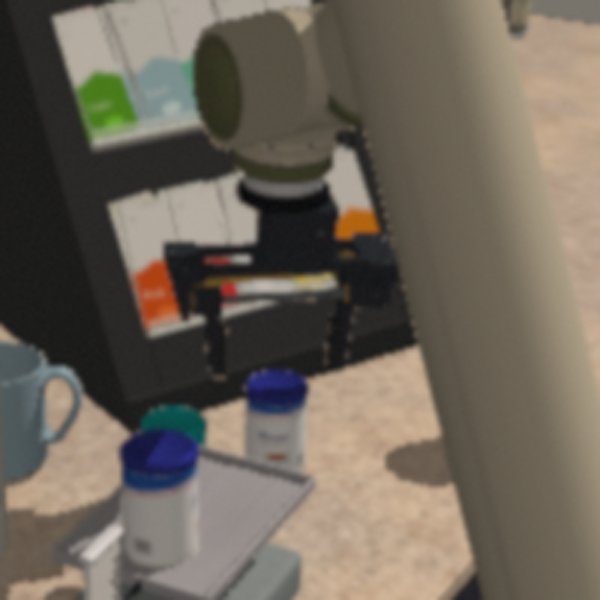

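View pics/top10.png

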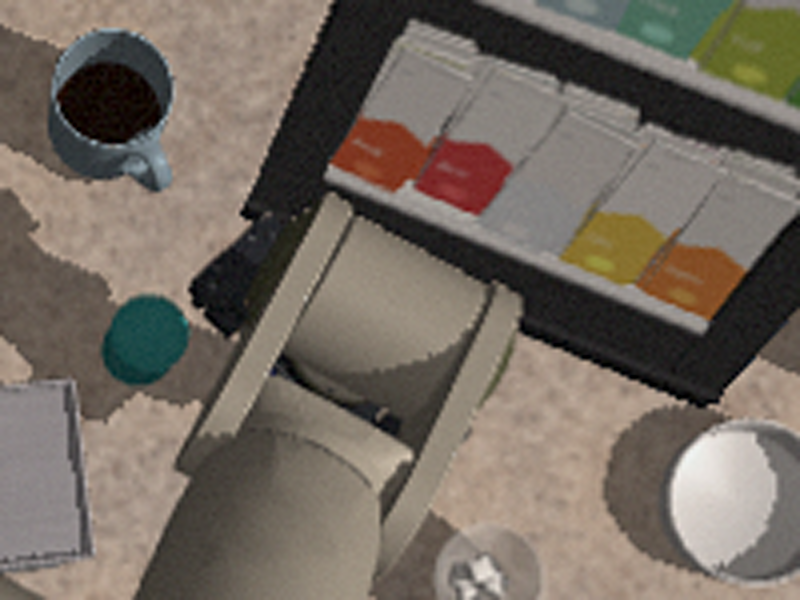

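The fingertips at crop x≈218 and 338 straddle the tin at x≈277. The rack and the turquoise tin are clear. Descending.

Request:
{"method": "apply_moves", "body": {
  "slide": [
    [0,-1,20],
    [0,0,20],
    [0,0,15],
    [0,0,9],
    [0,0,0]
  ],
  "turn": [0,0,0,0,0],
  "claw": [-1,-1,-1,-1,-1]
}}

```text
time_s: 12.88
eef_pos: [0.5669, -0.2076, 0.0954]
eef_rot: [-3.141, -0.0, 2.269]
contact_force: [-0.3, -0.3, 0.4]
width: 1.001
```

Request:
{"method": "apply_moves", "body": {
  "slide": [
    [0,0,0],
    [0,0,0],
    [0,0,0],
    [0,0,0],
    [0,0,0],
    [0,0,0]
  ],
  "turn": [0,0,0,0,0,0],
  "claw": [0,0.5,1,1,1,1]
}}

```text
time_s: 13.62
eef_pos: [0.5668, -0.2076, 0.0955]
eef_rot: [-3.142, 0.0, 2.269]
contact_force: [-0.3, -0.4, 1.8]
width: 0.605
```

Request:
{"method": "apply_moves", "body": {
  "slide": [
    [0,0,-20],
    [0,0,-40],
    [0,0,-50],
    [0,0,-50],
    [0,0,-20],
    [0,0,0]
  ],
  "turn": [0,0,0,0,0,0],
  "claw": [1,1,1,1,1,1]
}}

```text
time_s: 14.38
eef_pos: [0.567, -0.2076, 0.2763]
eef_rot: [3.141, 0.002, 2.269]
contact_force: [-0.5, 0.1, -2.4]
width: 0.606
```

```bash
python3 -c "
from h import *
s=imaging.read_camera('scene'); crop(s,'scene11',270,60,470,260,3)
rel([.507,-.028,.275],94.6)"
```

```text
t 14.43 pos [ 0.5667 -0.2074  0.2748] rpy deg [-1.7999e+02 -4.0000e-02  1.3001e+02] w 0.606 F [ 1.   0.6 -2.3]
rel mm [ 1.758e+02  6.970e+01 -1.000e-01]
turn 35.41292925208546
```

View pics/scene11.png

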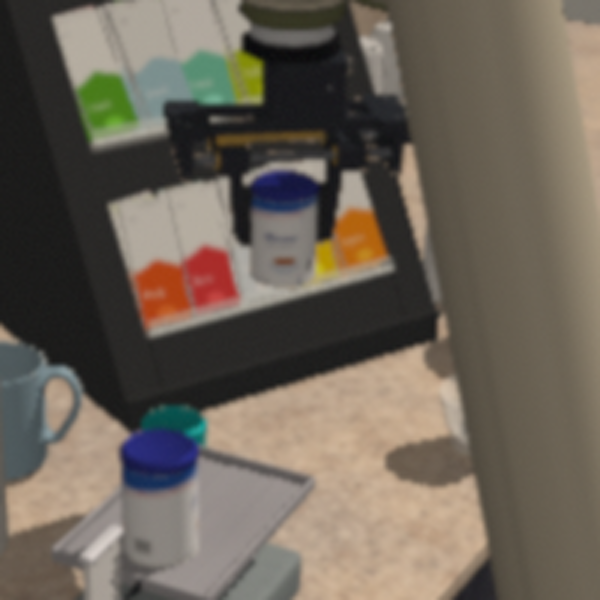

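The second tin is held upright. Carrying it, turning back to the pan's yaw, then placing.

Request:
{"method": "apply_moves", "body": {
  "slide": [
    [20,7,0],
    [38,13,0],
    [40,14,0],
    [36,12.6,0],
    [18,6,0],
    [7,3,0],
    [0,0,0]
  ],
  "turn": [0,0,0,0,0,0,0],
  "claw": [1,1,1,1,1,1,1]
}}

```text
time_s: 15.3
eef_pos: [0.5075, -0.0504, 0.2751]
eef_rot: [-3.141, -0.0, 2.269]
contact_force: [0.1, -0.3, -1.3]
width: 0.605
```

Request:
{"method": "apply_moves", "body": {
  "slide": [
    [0,0,0],
    [0,0,0],
    [0,0,0],
    [0,0,0],
    [0,0,0],
    [0,0,0]
  ],
  "turn": [7,7,8,7.4,6,0],
  "claw": [1,1,1,1,1,1]
}}

```text
time_s: 16.05
eef_pos: [0.5076, -0.051, 0.2752]
eef_rot: [-3.141, 0.0, 1.651]
contact_force: [0.0, 0.6, -2.6]
width: 0.607
```

```bash
python3 -c "
from h import *
rel([.505,-.008,.225],94.6)"
```

```text
t 16.05 pos [ 0.5076 -0.051   0.2752] rpy deg [-1.7999e+02  1.0000e-02  9.4610e+01] w 0.607 F [ 0.   0.6 -2.6]
rel mm [43.1  0.9 50.2]
turn 0.005857995635352609
```

Request:
{"method": "apply_moves", "body": {
  "slide": [
    [15,1,0],
    [20,0,0],
    [8,0,5],
    [0,0,25],
    [0,0,25],
    [0,0,10],
    [0,0,0]
  ],
  "turn": [0,0,0,0,0,0,0],
  "claw": [1,1,1,1,1,1,1]
}}

```text
time_s: 16.92
eef_pos: [0.5048, -0.0071, 0.2102]
eef_rot: [-3.141, -0.0, 1.652]
contact_force: [0.8, -1.3, -2.0]
width: 0.603
```

```bash
python3 -c "
from h import *
s=imaging.read_camera('scene'); crop(s,'scene12',250,120,430,320,3)
s=imaging.read_camera('top'); crop(s,'top12',230,150,430,300,4)
rel([.505,-.008,.170],94.6)"
```

```text
t 17.02 pos [ 0.5051 -0.0072  0.2112] rpy deg [1.7993e+02 3.0000e-02 9.4620e+01] w 0.608 F [ 0.5  0.2 -1.7]
rel mm [-0.8 -0.2 41.2]
turn 0.02381370415221795
```

View pics/scene12.png

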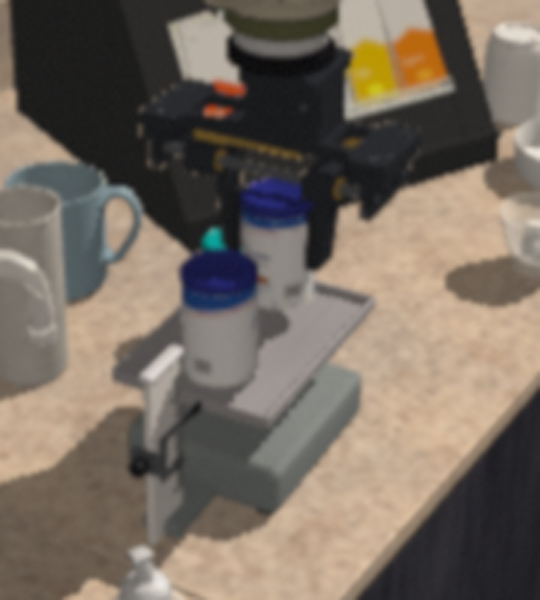

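View pics/top12.png

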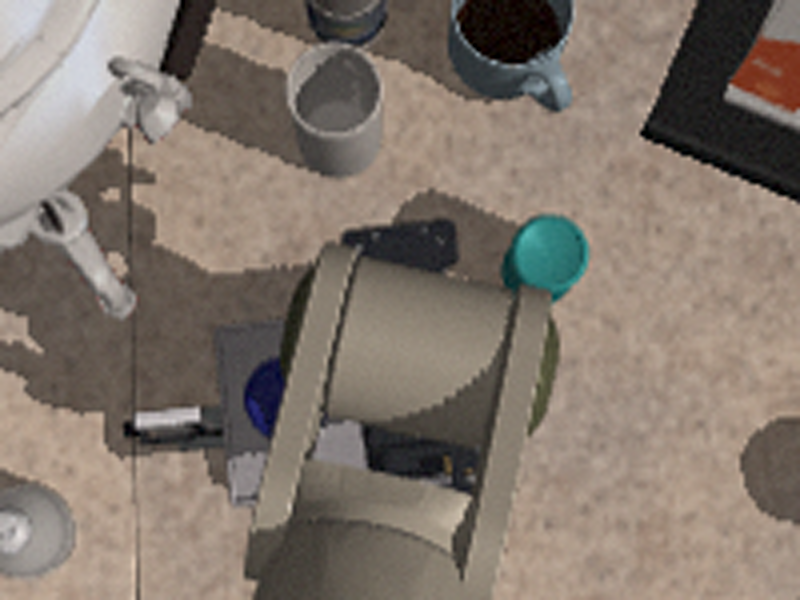

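The second tin hangs over the free half of the pan, clear of tin one. Lowering, releasing and backing off.

Request:
{"method": "apply_moves", "body": {
  "slide": [
    [0,0,8],
    [0,0,7],
    [0,0,6],
    [0,0,5],
    [0,0,5],
    [0,0,5],
    [0,0,5],
    [0,0,0]
  ],
  "turn": [0,0,0,0,0,0,0,0],
  "claw": [1,1,1,1,1,1,1,1]
}}

```text
time_s: 18.02
eef_pos: [0.5047, -0.0071, 0.1692]
eef_rot: [-3.141, -0.0, 1.651]
contact_force: [-0.9, 0.5, 0.3]
width: 0.603
```

Request:
{"method": "apply_moves", "body": {
  "slide": [
    [0,0,0],
    [0,0,0],
    [0,0,0],
    [0,0,0],
    [0,0,0],
    [0,0,0],
    [0,0,0],
    [0,0,0]
  ],
  "turn": [0,0,0,0,0,0,0,0],
  "claw": [0.1,0,0,-0.3,-0.6,-1,-1,-1]
}}

```text
time_s: 19.02
eef_pos: [0.5047, -0.0071, 0.1695]
eef_rot: [3.142, -0.0, 1.651]
contact_force: [-0.5, -0.1, -0.8]
width: 0.998
```

Request:
{"method": "apply_moves", "body": {
  "slide": [
    [0,0,-20],
    [0,0,-30],
    [0,0,-45],
    [0,0,-30],
    [-35,0,0],
    [-50,0,0],
    [-50,0,0],
    [-35,0,0]
  ],
  "turn": [0,0,0,0,0,0,0,0],
  "claw": [-1,-1,-1,-1,-1,-1,-1,-1]
}}

```text
time_s: 20.02
eef_pos: [0.5183, -0.1785, 0.2943]
eef_rot: [-3.142, 0.0, 1.65]
contact_force: [0.4, -0.0, 0.7]
width: 1.0
```

```bash
python3 -c "
from h import *
rel([.507,-.2,.3])
s=imaging.read_camera('scene'); crop(s,'scene13',250,120,430,320,3);crop(s,'scene13b',285,225,335,300,8)
s=imaging.read_camera('top'); crop(s,'top13',230,150,430,300,4)
for b in blobs(s,(110,120,60),(130,255,255)): print(b,plane(s,*b[1],z=.157).round(4))"
```

```text
t 20.02 pos [ 0.5183 -0.1785  0.2943] rpy deg [-180.      0.     94.55] w 1.0 F [ 0.4 -0.   0.7]
rel mm [-20.5 -13.   -5.7]
([574, 72, 38, 30, 607], [593.3, 86.7]) [ 0.9078 -0.6978  0.157 ]
([292, 240, 20, 20, 315], [301.7, 249.8]) [0.5013 0.0748 0.157 ]
([324, 249, 19, 9, 97], [332.0, 253.8]) [ 0.4888 -0.0032  0.157 ]
```

View pics/scene13.png

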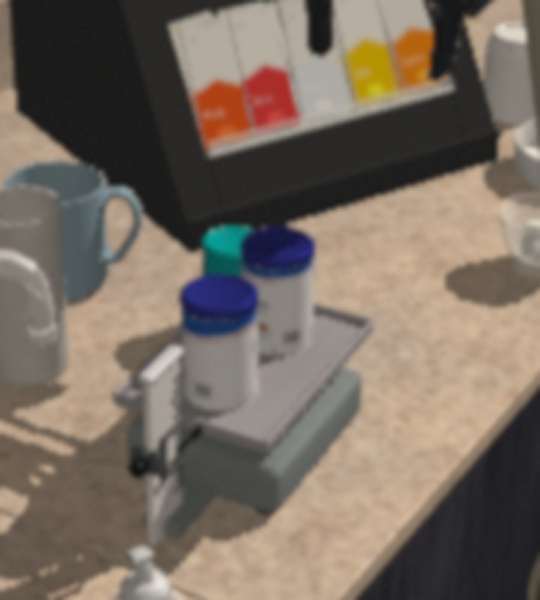

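View pics/top13.png

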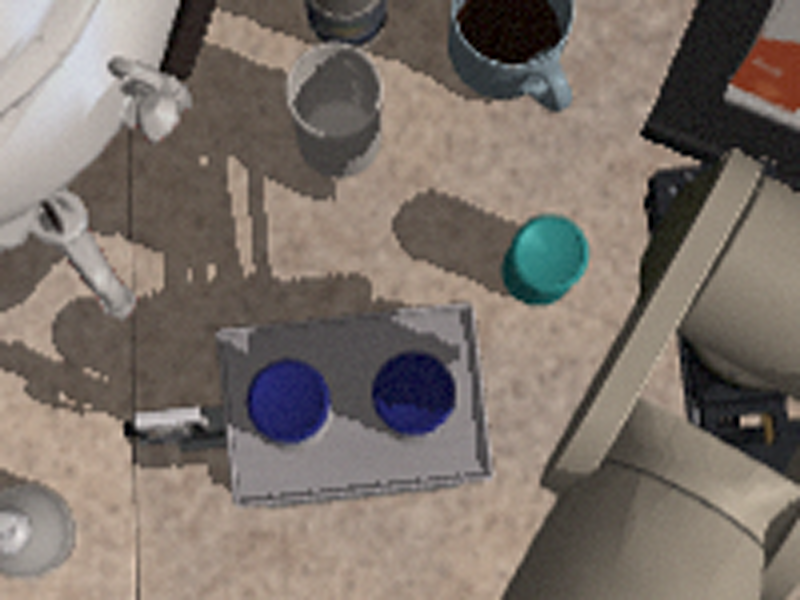

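View pics/scene13b.png

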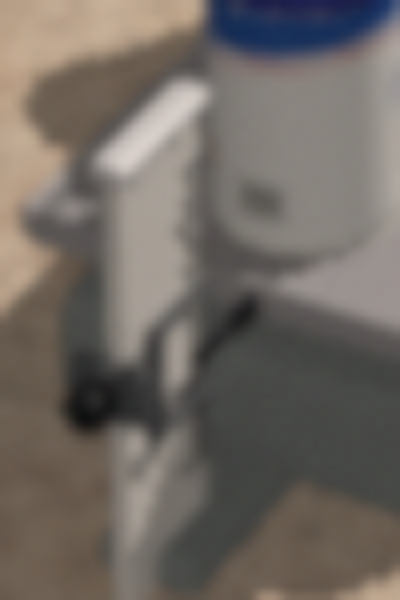

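Both tins stand upright on the pan, lids at top-crop (288,401) and (413,393). The pointer tip, near crop (197,357), lies between prongs at y≈312 and 390. The knob has not moved from (90,403). I'll settle briefly, check that nothing is moving, and hand in.

Request:
{"method": "apply_moves", "body": {
  "slide": [
    [0,0,0],
    [0,0,0],
    [0,0,0],
    [0,0,0],
    [0,0,0],
    [0,0,0]
  ],
  "turn": [0,0,0,0,0,0],
  "claw": [-1,-1,-1,-1,-1,-1]
}}

```text
time_s: 20.88
eef_pos: [0.5184, -0.1765, 0.2945]
eef_rot: [3.142, -0.0, 1.651]
contact_force: [0.3, 0.3, 0.8]
width: 0.998
```

```bash
python3 -c "
from h import *
t=imaging.read_camera('top')
for b in blobs(t,(110,120,40),(130,255,255)): print(b,plane(t,*b[1],z=.157).round(4))
t=imaging.read_camera('top')
for b in blobs(t,(110,120,40),(130,255,255)): print(b[1])
print(bot.finish_job())"
```

```text
([574, 72, 38, 30, 611], [593.4, 86.9]) [ 0.9072 -0.698   0.157 ]
([323, 238, 20, 20, 312], [332.9, 248.0]) [ 0.5037 -0.006   0.157 ]
([292, 240, 20, 20, 321], [301.6, 249.8]) [0.5013 0.0751 0.157 ]
[593.4, 86.8]
[332.8, 248.0]
[301.6, 249.7]
the job is handed in; nothing more can be done
None
```

Both blue-lidded tins are standing on the scale's pan, the pointer rests between the marker's prongs, and I handed the job in at about 21 s of the 64 s allowed. The hand-in gives no verdict.

- **How many tins:** I measured the marker's middle at about 36 mm below the empty pan. With one tin on, the pointer was still about 17 mm too high, level with the upper prong, so the second tin was needed.
- **Placing:** The last pictures show both tins upright side by side, about 81 mm apart and within the rim. They did not move between two successive pictures.
- **Pointer:** It sits near the middle of the gap, an estimated 3–4 mm below the marker's centre, against the 14 mm allowed.
- **Marker and surroundings:** The marker showed no visible shift. I did not touch the turquoise look-alike, and the gripper was open and clear of everything at the end.

**Disagreements:** The two cameras differed by 4–6 mm on the pan centre, which the placing margins covered. The marker height on the plate face came out about 7 mm low in absolute terms, so I relied on its height relative to the pointer instead.

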